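# Drift the gearbox cover into line and fit its bolt

## Task

The cover of the small mixer gearbox hangs on one fitted bolt and a spring has swung it out of line; the selector plate hidden under it has slid to one side or the other. Push the tapered drift pin through the larger hole of the cover, the selector plate and down into the housing until its collar sits on the cover, so that the holes line up; leave it there and drop the thumb bolt into the smaller hole until its head sits flat on the cover. Work by feel, never forcing the pin or bolt against the gearbox, and leave everything else where it is.

Things in the scene. Friction and masses are not known exactly. Their poses are not given: they have to be found in the camera images.
- housing: Gearbox housing, a green cast block 110 (x) x 160 (y) x 50 (z) mm fixed to the table, a shaft stub on its +y end. Origin at the centre of its underside, z up, yaw varies. Two blind round holes from its top face, 40 mm deep: drift-pin hole 18 mm dia at (34, -50), bolt hole 13.5 mm dia at (-34, -50).
- housing_drift_hole (a point): Centre of the 18 mm hole in the housing's top face, 50 mm above the table. Just under the cover lies the selector plate, steel, 4 mm thick, top 49.5 mm above the table, with its own 18 mm hole. It has slid 9 to 10 mm to the housing's +y or -y, unknown which: feel for it, or look down the hole. It slides along y against 2 N of friction; the pin pushes it to the middle.
- housing_bolt_hole (a point): Centre of the 13.5 mm hole at the housing's top face (50 mm above the table, under the cover).
- cover (a joint): Angle (rad) of the cover about its fitted bolt, which is at (0, 60) of the housing. 0 = holes in line; positive = anticlockwise from above. A spring turns it to a stop at +0.042, where both holes are about 4.8 mm out of line; holding it at 0 takes about 6 to 7 N at the drift hole, and it swings back when let go.
- cover_drift_hole (a point): Centre of the larger hole (18 mm dia, through) at the top face of the cover. The cover is an aluminium plate 106 x 150 x 10 mm on the housing, top 60 mm above the table; on it only a round boss in the middle (40 mm dia, 5 mm high) and the fitted bolt's head (10 mm high) with the spring.
- cover_bolt_hole (a point): Centre of the cover's smaller hole (13.5 mm dia, through), at the cover's top face.
- block: Wooden block 64 (x) x 220 (y) x 50 (z) mm, fixed, origin at the centre of its underside. Four 20 mm holes in a row along its y at -81, -27, 27, 81 mm hold the drift pin, thumb bolt, fat bolt and punch, in any order, each hanging by its collar or head on the block's top.
- drift: Drift pin, dark steel, about 120 g, round. Origin at the underside of its collar, z up along the pin. Collar 28 mm dia, 5 mm thick; above it a plain round handle 16 mm dia, 43 mm high (top 48 mm above the origin). Below: body 17 mm dia for 18 mm, then a 24 mm taper down to a 5 mm tip, 42 mm below the origin. Seated, its origin lies 60 mm above the table.
- drift_tip (a point): End of the drift pin's taper, 42 mm below its collar's underside.
- bolt: Thumb bolt, bright steel, about 90 g, round. Origin at the underside of its head, z up. Head 26 mm dia x 24 mm high; plain shank 11 mm dia, 30 mm long below the origin, its end tapered to 7 mm over the last 3 mm. Seated, its origin lies 60 mm above the table.
- bolt_tip (a point): End of the bolt's shank, 30 mm below the underside of its head.
- fatbolt: Not needed: short bolt in the block, head 30 mm dia x 14 mm, shank 15 mm dia x 24 mm. Origin under its head.
- punch: Not needed: punch in the block with an 18 mm dia wooden handle rising 38 mm. Origin at its collar's underside.
- tape: Not needed: roll of tape, 76 mm dia, 25 mm high.
- spanner: Not needed: steel spanner 180 mm long, lying flat.
- grease: Not needed: grease can 66 mm dia, 100 mm high.
- stone: Not needed: rubbing stone 60 x 180 x 25 mm.
- trowel: Not needed: plastering trowel, blade 240 x 75 mm, handle 55 mm high.
Things that resemble listed ones, but are neither listed nor needed, are in the scene too. Of the things shaped like the drift, the steel one is meant.

How it is judged:
On the way, in this order (a step that is already met when the one before it is completed fails the run):
1. the drift pin is down in the larger hole, collar on the cover, holes in line (z of drift_tip in the frame of housing below 0.0205 m and horizontal distance between drift and housing_drift_hole below 0.0025 m and angle between drift's own z axis and vertical below 0.07 rad and value of joint cover below 0.016 rad), for 0.2 s.
2. the bolt is down in the smaller hole, head on the cover, with the drift pin still in (z of drift_tip in the frame of housing below 0.0205 m and horizontal distance between drift and housing_drift_hole below 0.0025 m and angle between drift's own z axis and vertical below 0.07 rad and z of bolt_tip in the frame of housing below 0.0325 m and horizontal distance between bolt and housing_bolt_hole below 0.003 m and angle between bolt's own z axis and vertical below 0.1 rad), for 0.2 s.
At the end, for the whole second after the job is handed in: The drift pin stands in the larger hole (within 2.5 mm and 4 degrees) with its collar within 2.5 mm of the cover, the bolt stands in the smaller hole (within 3 mm and 6 degrees) with its head within 2.5 mm of the cover, the cover is within 0.016 rad of in line, and both are released and at rest (all of step 2 and value of joint cover between -0.016 and 0.016 rad and linear speed of each of drift, bolt below 0.02 m/s); the robot touches nothing.
It fails at once if the drift pin is forced against the gearbox with over 60 N (contact force between drift and housing above 60 N).
It fails at once if the bolt is forced against the gearbox with over 60 N (contact force between bolt and housing above 60 N).
It fails at once if the gripper bears on the gearbox with over 15 N (contact force between the arm and housing above 15 N).
It fails at once if something that is not part of the job is moved by more than 20 mm (distance of any of fatbolt, punch, tape, spanner, grease, stone, trowel from where it was at the start of the episode above 0.02 m).
It also fails if it takes over 72 s, if anything falls off the work surface, if the arm or the gripper's body presses on something with over 40 N, if the wrist force passes 120 N, or if a joint passes its speed limit or range.

## Robot

A 6-joint arm with a two-finger parallel gripper is mounted at the origin on the work surface. World frame = base frame: x ahead of the robot, y to its left, z up, the work surface at z = 0. Lengths are in m, angles in rad, forces in N, time in s.
With the tool pointing down it reaches from about 0.225 to 0.875 m from the base axis. Payload 3.4 kg.
Tool frame: the origin (TCP) lies midway between the tips of the shut fingers; the grasp point (between the pads) lies 19 mm behind it (ctrl.pinch_z is the distance from the TCP to the grasp point, in m); z points along the fingers, y is the line along which they close (so a half turn about z gives the same grasp; the last joint's range is limited). The gripper opens to 85 mm and grips with 20 to 120 N. Pads are 22 mm wide; open, the fingers measure 114 mm over their backs; the gripper's body (76 mm by 85 mm) begins 54 mm behind the grasp point. The pads swing forward as they close: fully open they stand 13 mm farther back than shut.
Start: joints at [-1.326, 0.276, 1.505, -0, 1.361, -0.121], TCP at [0.206, -0.537, 0.231] pointing down, gripper open.
Joint ranges: [-2.89, 2.89], [-0.75, 2.08], [0.22, 2.7], [-1.18, 4.32], [0.11, 2.71], [-2.7, 2.7]. Speed limits (rad/s): [2.57, 2.57, 3.14, 3.14, 3.14, 3.14].

## Interface

Orientations are given as a unit quaternion [w, x, y, z].
In Python, from bench import ctrl gives the robot as it stands.
- The arm moves only by the tool send_rows, never from a script. Its argument "plan" is a list that holds one entry, the list of rows, each a list of 7 numbers: the closure, from 0 (fully open) to 1 (shut), then the shift along the world's x, y, z in units of 40 mm (1.0 is 40 mm), then the turn, a rotation vector about the world's x, y, z in units of 5 degrees (1.0 is 5 degrees). A call has exactly 10 rows; each row shifts and turns the commanded pose from where the row before left it; what a row does not reach is not made up. A row lasts 1/10 s, in which the tool goes at most 50 mm and 8.59 degrees, less where a joint would pass 70% of its speed; a pose out of reach is approached as far as the arm can. A call is refused whole if a number of a shift passes 1 or a number of a turn 1, either way. A call with a gripper value outside its range is refused whole. The fingers move at their own pace and stop on an object; "newtons" is the grip in N (left out, the last holds). Time passes only in rows, so rows that do not move let the fingers close, or fill a call up. It gives the time, the measured TCP pose, the force, the opening and the grip force at its end, in the units of the state.
- ctrl.state(): the state, without advancing time (a new reading comes with each control period).
- ctrl.snapshot(name): name is "scene" or "top" or "wrist"; returns the picture (480x640x3 uint8, blue, green, red); there is no depth.
- ctrl.camera_info(name): a dict with "vfov" (degrees; the focal length in pixels is half the picture's height over the tangent of half this angle, whatever the lens; pixels are square), "cx", "cy" (the principal point, pixels), "world_from_camera" (4x4, takes a point from camera to world coordinates); the wrist camera has in their place "hand_eye" (4x4, takes a point from camera to tool coordinates, whose origin is the TCP and whose axes are the flange's). Camera axes: x right, y down, z forward; pixel columns grow to the right and rows downward; lengths in m; the calibration is good to about 2 mm. A picture is of the moment at which its call begins: read the wrist's pose just before it. camera_info takes no time and is no camera call.
- ctrl.finish_job(): hands the job in; it is judged then, once.
The state is a dict: "clock": time; "qpos": joint angles; "qvel": joint speeds; "joint_torque": joint torques, N m; "tool_pos": TCP position; "orientation": TCP orientation; "force": force on the tool from outside, world axes, zero at the start; "ft_torque": the same for the moment, N m; "width": opening from 0.0 (shut) to 1.0 (fully open); "grasp_force": force on a finger pad.
Only numpy, scipy, OpenCV 4.12 (cv2) and the standard library are available. Lean on these libraries where they do the work, as an engineer would, in place of code of your own. Each camera call takes 0.05 s, during which the arm holds its last target. There are 200 camera calls.

## Working session

There is one attempt and no reset: what is moved stays moved. The work goes in short steps, Python scripts to look and compute and a tool call to move; the robot and the scene stay as the last step left them, time stands still between calls to the robot, and variables do not carry over. Pictures are saved under pics/ and viewed, at most 11 in all, crops included, and the job is handed in when it is done.

Besides the shell and the picture viewer there is one more tool, called after "Call:" by a JSON object that holds its "api" and its "payload". send_rows: Moves the arm, as the interface text tells. Its arguments: {"type":"object","properties":{"plan":{"type":"array","items":{"type":"array","items":{"type":"array","items":{"type":"number"}}}},"newtons":{"type":"number"}},"required":["plan"]}

```bash
mkdir -p pics; ls; python3 - <<'E'
from bench import ctrl
import cv2
print(ctrl.state()); print(ctrl.pinch_z)
for n in ("scene","top","wrist"): print(n,ctrl.camera_info(n))
cv2.imwrite("pics/top0.png",ctrl.snapshot("top")); cv2.imwrite("pics/scene0.png",ctrl.snapshot("scene"))
E
```

```text
pics
{'clock': 0.0, 'qpos': array([-1.32602264e+00,  2.76599546e-01,  1.50611091e+00, -2.65919518e-05,
        1.36072966e+00, -1.21007285e-01]), 'qvel': array([-0.00216104,  0.00010131,  0.00147099,  0.00023354,  0.00057312,
       -0.00299439]), 'joint_torque': array([-3.06689772e-04, -4.16777158e+01, -2.45808131e+01, -1.02371271e-04,
        1.09027867e-02,  5.82860949e-06]), 'tool_pos': array([ 0.20551829, -0.53645067,  0.23044599]), 'orientation': array([-9.21156449e-04,  9.83321175e-01,  1.81875267e-01, -7.01030445e-05]), 'force': array([ 0.61099785, -0.658062  ,  0.6121979 ]), 'ft_torque': array([-0.02217921,  0.05502621, -0.01838479]), 'grasp_force': 0.0, 'width': 0.9998342555969956}
0.0187
scene {'vfov': 49.751680833114015, 'cx': 316.42901813180237, 'cy': 242.59892242281427, 'world_from_camera': array([[ 0.1583618 ,  0.72482517, -0.67048491,  1.19186372],
       [ 0.98733918, -0.1225076 ,  0.10076322, -0.06342055],
       [-0.00910378, -0.67795307, -0.73504881,  0.75483046],
       [ 0.        ,  0.        ,  0.        ,  1.        ]])}
top {'vfov': 46.75824987497008, 'cx': 324.13527525286725, 'cy': 240.33762291478607, 'world_from_camera': array([[ 0.02668002, -0.98397094,  0.17632174,  0.40308434],
       [-0.99964165, -0.02587703,  0.00685234,  0.00506235],
       [-0.00217982, -0.17644138, -0.98430874,  1.04633282],
       [ 0.        ,  0.        ,  0.        ,  1.        ]])}
wrist {'vfov': 65.16604727473627, 'cx': 320.8657981346331, 'cy': 239.47653476581638, 'hand_eye': array([[ 1.40982724e-03, -9.57931346e-01, -2.86993987e-01,
         7.33540273e-02],
       [ 9.99999005e-01,  1.33932560e-03,  4.41973918e-04,
         4.85896078e-04],
       [-3.90022752e-05, -2.86994325e-01,  9.57932281e-01,
        -1.42202186e-01],
       [ 0.00000000e+00,  0.00000000e+00,  0.00000000e+00,
         1.00000000e+00]])}
```

View pics/top0.png

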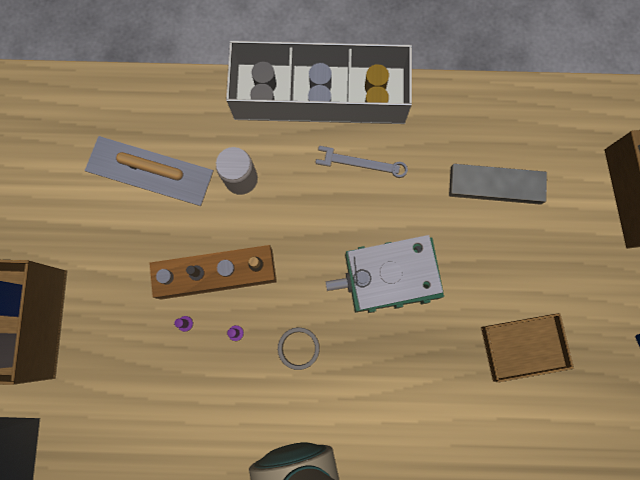

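View pics/scene0.png

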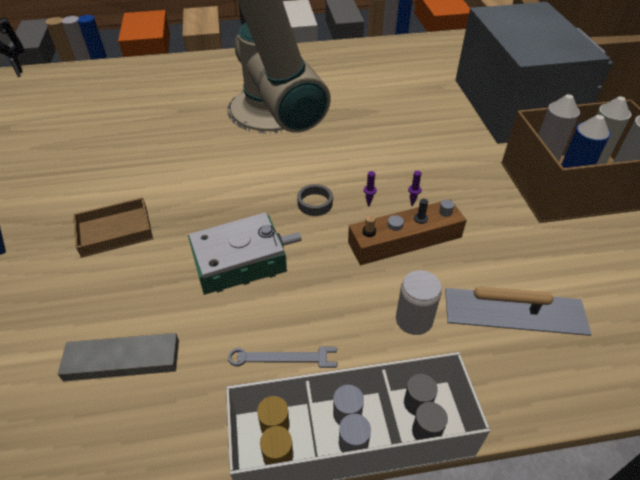

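Top view: the block holds, left to right, a bright head (163,276), the dark drift (194,272), a bright head (226,268) and the punch (255,264). On the gearbox, the large hole is at (418,247), the small one at (427,285) and the fitted bolt at (362,278). The scene view shows the left head (447,207) is taller, so that is the thumb bolt.

```bash
cat > h.py <<'E'
import numpy as np, cv2
from bench import ctrl
from scipy.spatial.transform import Rotation as R
def cam(name, st=None):
    c=ctrl.camera_info(name); f=240/np.tan(np.radians(c["vfov"]/2))
    if name=="wrist":
        T=np.eye(4); q=st["orientation"]; T[:3,:3]=R.from_quat([q[1],q[2],q[3],q[0]]).as_matrix(); T[:3,3]=st["tool_pos"]
        W=T@c["hand_eye"]
    else: W=c["world_from_camera"]
    return f,c["cx"],c["cy"],W
def ray(C,u,v,z):
    f,cx,cy,W=C; d=W[:3,:3]@np.array([(u-cx)/f,(v-cy)/f,1]); o=W[:3,3]
    return o+d*(z-o[2])/d[2]
def proj(C,p):
    f,cx,cy,W=C; q=np.linalg.inv(W)@np.append(p,1); return np.array([cx+f*q[0]/q[2],cy+f*q[1]/q[2]])
E
python3 - <<'E'
from h import *
C=cam("top")
for n,u,v,z in [("bolt",163,276,.074),("drift",194,272,.098),("fat",226,268,.064),("punch",255,264,.088),("bigh",418,247,.06),("smallh",427,285,.06),("fit",362,278,.07),("boss",391,272,.065)]:
    print(n,ray(C,u,v,z).round(4))
im=cv2.imread("pics/top0.png")
cv2.imwrite("pics/c0.png",np.hstack([cv2.resize(im[225:325,325:455],None,fx=3,fy=3,interpolation=cv2.INTER_CUBIC),cv2.resize(im[235:335,145:275],None,fx=3,fy=3,interpolation=cv2.INTER_CUBIC)]))
E
```

```text
bolt [0.5061 0.2937 0.074 ]
drift [0.5118 0.2338 0.098 ]
fat [0.5244 0.1854 0.064 ]
punch [0.5298 0.1309 0.088 ]
bigh [ 0.572  -0.1573  0.06  ]
smallh [ 0.5039 -0.1731  0.06  ]
fit [ 0.5122 -0.0567  0.07  ]
boss [ 0.5249 -0.1084  0.065 ]
```

View pics/c0.png

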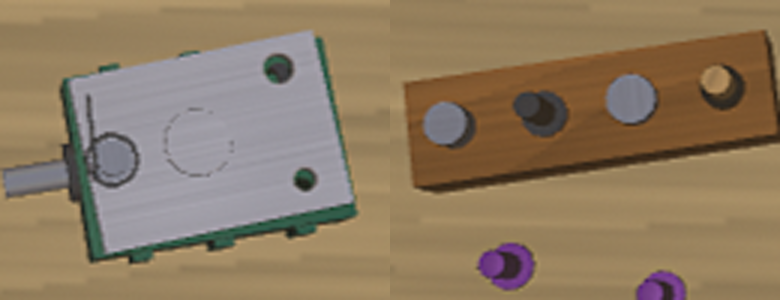

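Call:
{"api": "send_rows", "payload": {"plan": [[[0, 0.8, 0.9, 0, 0, 0, 1], [0, 0.8, 0.9, 0, 0, 0, 1], [0, 0.8, 0.9, 0, 0, 0, 1], [0, 0.8, 0.9, 0, 0, 0, 1], [0, 0.8, 0.9, 0, 0, 0, 1], [0, 0.8, 0.9, 0, 0, 0, 1], [0, 0.8, 0.9, 0, 0, 0, 1], [0, 0.8, 0.9, 0, 0, 0, 1], [0, 0.8, 0.9, 0, 0, 0, 1], [0, 0.8, 0.9, 0, 0, 0, 1]]]}}

```text
clock: 1.1
tool_pos: [0.5265, -0.1752, 0.231]
orientation: [-0.0, 0.813, 0.582, -0.0]
force: [1.1, -0.7, -0.2]
width: 1.001
grasp_force: 0.0
```

Call:
{"api": "send_rows", "payload": {"plan": [[[0, 0.5, 0, -0.5, 0, 0, 1], [0, 0.5, 0, -0.5, 0, 0, 1], [0, 0, 0, -0.5, 0, 0, 1], [0, 0, 0, 0, 0, 0, 1], [0, 0, 0, 0, 0, 0, 1], [0, 0, 0, 0, 0, 0, 1], [0, 0, 0, 0, 0, 0, 0], [0, 0, 0, 0, 0, 0, 0], [0, 0, 0, 0, 0, 0, 0], [0, 0, 0, 0, 0, 0, 0]]]}}

```text
clock: 2.1
tool_pos: [0.5656, -0.177, 0.1713]
orientation: [0.0, 0.637, 0.771, 0.0]
force: [0.3, -0.4, -0.2]
width: 1.001
grasp_force: 0.0
```

```bash
python3 - <<'E'
from h import *
s=ctrl.state(); print(s["clock"],s["tool_pos"],s["orientation"],s["qpos"],s["force"],s["ft_torque"])
im=ctrl.snapshot("wrist"); cv2.imwrite("pics/w1.png",im); np.save("w1.npy",np.array([*s["tool_pos"],*s["orientation"]]))
E
```

```text
2.1 [ 0.56563592 -0.17699516  0.1713301 ] [2.45561038e-05 6.36658457e-01 7.71145905e-01 3.07895474e-05] [-4.20654471e-01  3.40431219e-01  1.56283871e+00  4.89623662e-05
  1.23825899e+00 -6.11152267e-01] [ 0.3359639  -0.43179023 -0.1938541 ] [0.05989252 0.00305699 0.0134538 ]
```

View pics/w1.png

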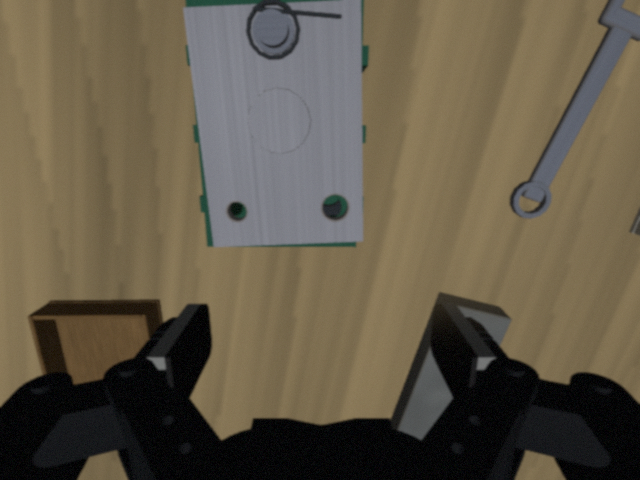

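Wrist view: the large hole is at about (335,207), the small one at (236,210), the boss at (280,121) and the fitted bolt at (272,27).

```bash
cat >> h.py <<'E'
def housing(C,px):
    "px: big, small, boss, fit pixels -> pose of housing (pivot, yaw) by rigid fit, cover at .042"
    W=np.array([ray(C,*p,z)[:2] for p,z in zip(px,(.06,.06,.065,.07))])
    M=np.array([[.034,-.110],[-.034,-.110],[0,-.060],[0,0]])
    a=M-M.mean(0); b=W-W.mean(0)
    th=np.arctan2((a[:,0]*b[:,1]-a[:,1]*b[:,0]).sum(),(a*b).sum())
    Rm=lambda t: np.array([[np.cos(t),-np.sin(t)],[np.sin(t),np.cos(t)]])
    piv=W.mean(0)-Rm(th)@M.mean(0)
    print("res mm",((M@Rm(th).T+piv-W)*1e3).round(1).tolist(),"cover yaw deg",np.degrees(th).round(2))
    y=th-.042
    print("cover big",(piv+Rm(th)@M[0]).round(4),"housing big",(piv+Rm(y)@M[0]).round(4),"housing small",(piv+Rm(y)@M[1]).round(4))
E
python3 - <<'E'
from h import *
w=np.load("w1.npy"); C=cam("wrist",{"tool_pos":w[:3],"orientation":w[3:]})
im=cv2.imread("pics/w1.png")
housing(C,[(335,207),(236,210),(280,121),(272,27)])
housing(cam("top"),[(418.3,247.7),(426.7,284.7),(391,272),(363,277.5)])
cv2.imwrite("pics/c1.png",cv2.resize(im[185:230,215:360],None,fx=5,fy=5,interpolation=cv2.INTER_CUBIC))
E
```

```text
res mm [[-0.4, 1.7], [-0.2, 1.5], [0.8, -5.7], [-0.3, 2.4]] cover yaw deg 12.95
cover big [ 0.5714 -0.1537] housing big [ 0.5672 -0.1561] housing small [ 0.5003 -0.1685]
res mm [[-0.5, 2.1], [-0.4, 1.7], [1.2, -6.2], [-0.4, 2.4]] cover yaw deg 12.8
cover big [ 0.5703 -0.1558] housing big [ 0.5661 -0.1581] housing small [ 0.4992 -0.1704]
```

View pics/c1.png

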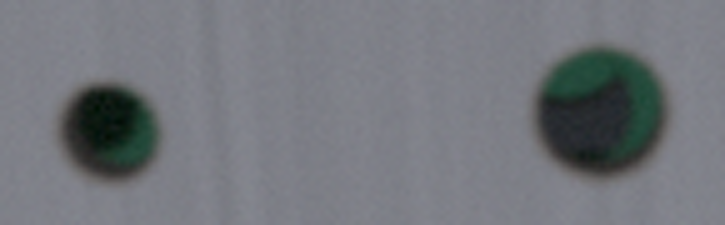

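The crop shows green at the top of the large hole and grey plate with a U-shaped edge at the bottom, so the plate has slid to the housing's +y. The boss isn't a usable reference, so I'll refit without it.

```bash
sed -i 's/(.06,.06,.065,.07)/(.06,.06,.07)/; s/\[0,-.060\],//' h.py; python3 - <<'E'
from h import *
w=np.load("w1.npy"); C=cam("wrist",{"tool_pos":w[:3],"orientation":w[3:]})
housing(C,[(335,207),(236,210),(272,27)])
T=cam("top")
housing(T,[(418.3,247.7),(426.7,284.7),(363,277.5)])
print(ray(T,196.7,273.3,.055),ray(T,192.3,269.3,.098),ray(T,163.7,275.7,.074))
E
```

```text
res mm [[-0.1, -0.1], [0.1, -0.4], [-0.0, 0.5]] cover yaw deg 12.99
cover big [ 0.5717 -0.1556] housing big [ 0.5675 -0.1579] housing small [ 0.5006 -0.1704]
res mm [[-0.0, 0.0], [0.0, -0.4], [0.0, 0.4]] cover yaw deg 12.81
cover big [ 0.5707 -0.1579] housing big [ 0.5665 -0.1602] housing small [ 0.4996 -0.1725]
[0.51452737 0.23914509 0.055     ] [0.51640055 0.23702659 0.098     ] [0.50661475 0.29247511 0.074     ]
```

Call:
{"api": "send_rows", "payload": {"plan": [[[0, -0.1, 0.95, 0, 0, 0, 0], [0, -0.1, 1, 0, 0, 0, 0], [0, -0.1, 1, 0, 0, 0, 0], [0, -0.1, 1, 0, 0, 0, 0], [0, -0.15, 1, 0, 0, 0, 0], [0, -0.15, 1, 0, 0, 0, 0], [0, -0.15, 1, 0, 0, 0, 0], [0, -0.15, 1, 0, 0, 0, 0], [0, -0.15, 1, 0, 0, 0, 0], [0, -0.1, 1, 0, 0, 0, 0]]]}}

```text
clock: 3.15
tool_pos: [0.5151, 0.2226, 0.1716]
orientation: [0.0, 0.636, 0.771, 0.0]
force: [0.6, 0.3, 1.3]
width: 0.995
grasp_force: 0.0
```

Call:
{"api": "send_rows", "payload": {"plan": [[[0, 0, 0, 0, 0, 0, 0], [0, 0, 0, 0, 0, 0, 0], [0, 0, 0, 0, 0, 0, 0], [0, 0, 0, 0, 0, 0, 0], [0, 0, 0, 0, 0, 0, 0], [0, 0, 0, 0, 0, 0, 0], [0, 0, 0, 0, 0, 0, 0], [0, 0, 0, 0, 0, 0, 0], [0, 0, 0, 0, 0, 0, 0], [0, 0, 0, 0, 0, 0, 0]]]}}

```text
clock: 4.15
tool_pos: [0.5157, 0.221, 0.1713]
orientation: [0.0, 0.636, 0.771, 0.0]
force: [0.3, -1.0, -0.4]
width: 0.998
grasp_force: 0.0
```

```bash
python3 - <<'E'
from h import *
s=ctrl.state(); print(s["clock"],s["tool_pos"],s["orientation"])
im=ctrl.snapshot("wrist"); C=cam("wrist",s); np.save("w2.npy",np.array([*s["tool_pos"],*s["orientation"]]))
for p in [(.5155,.238,.098),(.5155,.238,.055),(.5066,.2925,.074)]:
    q=proj(C,p).round().astype(int); print(q); cv2.drawMarker(im,q.tolist(),(0,0,255),cv2.MARKER_CROSS,12,1)
cv2.imwrite("pics/w2.png",im)
E
```

```text
4.15 [0.51568048 0.22100711 0.1713286 ] [3.58993608e-05 6.36355666e-01 7.71395790e-01 2.15267071e-05]
[325 226]
[325 210]
[328 128]
```

View pics/w2.png

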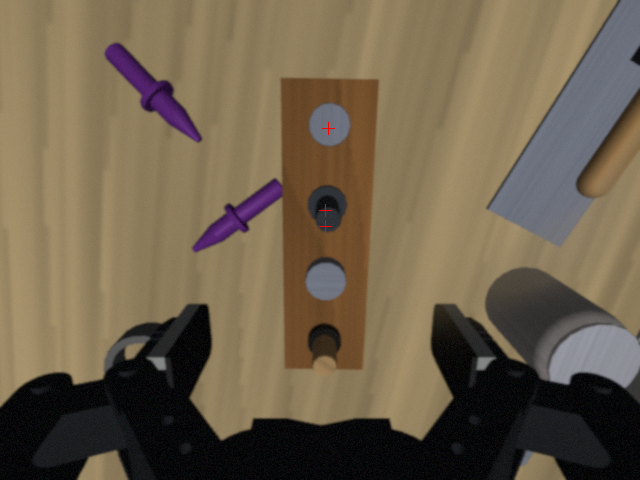

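Handle top is at (328,218), collar at (327,207), and the bolt head at (330,124). That is about 2.5 mm further +y than my marks, so the drift is near (0.517, 0.240).

Call:
{"api": "send_rows", "payload": {"plan": [[[0, 0.03, 0.25, -0.4, 0, 0, 0], [0, 0, 0.24, -0.4, 0, 0, 0], [0, 0, 0, -0.6, 0, 0, 0], [0, 0, 0, -0.6, 0, 0, 0], [0, 0, 0, -0.4, 0, 0, 0], [0, 0, 0, -0.18, 0, 0, 0], [0, 0, 0, 0, 0, 0, 0], [1, 0, 0, 0, 0, 0, 0], [1, 0, 0, 0, 0, 0, 0], [1, 0, 0, 0, 0, 0, 0]]], "newtons": 90}}

```text
clock: 5.2
tool_pos: [0.5175, 0.2408, 0.0691]
orientation: [0.001, 0.636, 0.771, 0.001]
force: [-0.2, 0.3, -0.0]
width: 0.517
grasp_force: 0.0
```

Call:
{"api": "send_rows", "payload": {"plan": [[[1, 0, 0, 0, 0, 0, 0], [1, 0, 0, 0, 0, 0, 0], [1, 0, 0, 0, 0, 0, 0], [1, 0, 0, 0, 0, 0, 0], [1, 0, 0, 0, 0, 0, 0], [1, 0, 0, 0, 0, 0, 0], [1, 0, 0, 0.2, 0, 0, 0], [1, 0, 0, 0.4, 0, 0, 0], [1, 0, 0, 0.6, 0, 0, 0], [1, 0, 0, 0.6, 0, 0, 0]]]}}

```text
clock: 6.2
tool_pos: [0.5164, 0.2404, 0.1403]
orientation: [-0.0, 0.636, 0.771, -0.001]
force: [0.8, 1.0, -1.4]
width: 0.157
grasp_force: 87.8
```

Call:
{"api": "send_rows", "payload": {"plan": [[[1, 0, 0, 0.6, 0, 0, 0], [1, 0, -0.5, 0.3, 0, 0, 0], [1, 0.1, -1, 0, 0, 0, 0], [1, 0.1, -1, 0, 0, 0, 0], [1, 0.2, -1, 0, 0, 0, 0], [1, 0.2, -1, 0, 0, 0, 0], [1, 0.2, -1, 0, 0, 0, 0], [1, 0.2, -1, 0, 0, 0, 0], [1, 0.2, -1, 0, 0, 0, 0], [1, 0.1, -1, 0, 0, 0, 0]]]}}

```text
clock: 7.2
tool_pos: [0.5692, -0.1011, 0.1759]
orientation: [0.0, 0.636, 0.771, 0.0]
force: [0.3, 0.3, -1.0]
width: 0.158
grasp_force: 87.8
```

Call:
{"api": "send_rows", "payload": {"plan": [[[1, 0, -0.9, -0.2, 0, 0, 0], [1, 0, -0.45, -0.5, 0, 0, 0], [1, 0, 0, -0.5, 0, 0, 0], [1, 0, 0, -0.2, 0, 0, 0], [1, 0, 0, 0, 0, 0, 0], [1, 0, 0, 0, 0, 0, 0], [1, 0, 0, 0, 0, 0, 0], [1, 0, 0, 0, 0, 0, 0], [1, 0, 0, 0, 0, 0, 0], [1, 0, 0, 0, 0, 0, 0]]]}}

```text
clock: 8.2
tool_pos: [0.5691, -0.1533, 0.1206]
orientation: [0.0, 0.636, 0.771, 0.0]
force: [-0.6, 0.3, -0.9]
width: 0.158
grasp_force: 87.9
```

```bash
python3 - <<'E'
from h import *
s=ctrl.state(); print(s["clock"],s["tool_pos"],s["orientation"],s["force"],s["ft_torque"])
im=ctrl.snapshot("wrist"); C=cam("wrist",s); np.save("w3.npy",np.array([*s["tool_pos"],*s["orientation"]])); cv2.imwrite("pics/w3.png",im)
t=s["tool_pos"]
print("tip",proj(C,t-[0,0,.060]),"collar",proj(C,t-[0,0,.018]),"cover hole",proj(C,(.5712,-.1568,.06)),proj(C,(.5712,-.1568+.009,.06)))
cv2.imwrite("pics/c3.png",cv2.resize(im[120:320,200:460],None,fx=3,fy=3,interpolation=cv2.INTER_CUBIC))
E
```

```text
8.2 [ 0.56907125 -0.15327203  0.12056924] [3.96113838e-04 6.36233857e-01 7.71496146e-01 1.37154186e-04] [-0.59683785  0.33881398 -0.89131393] [ 0.0162453   0.0222684  -0.02131876]
tip [320.00796101 259.66199613] collar [319.90276195 290.3468104 ] cover hole [322.46686136 265.66029687] [325.51948508 251.10372177]
```

View pics/c3.png

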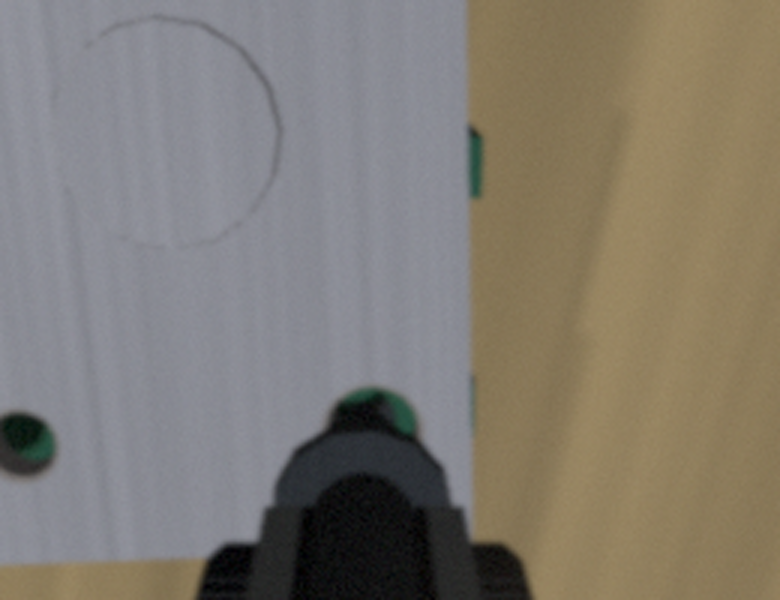

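The crop shows the large hole's rim with its top at px (324.7,249) and the collar centred at about px 321. Compared with my prediction, the hole is about 0.9 mm +x and 1.8 mm +y of the pin. I'll correct for that and go in on the +y side of the hole.

Call:
{"api": "send_rows", "payload": {"plan": [[[1, -0.01, 0.03, 0, 0, 0, 0], [1, 0, 0, -0.1, 0, 0, 0], [1, 0, 0, -0.1, 0, 0, 0], [1, 0, 0, -0.05, 0, 0, 0], [1, 0, 0, -0.05, 0, 0, 0], [1, 0, 0, -0.05, 0, 0, 0], [1, 0, 0, 0, 0, 0, 0], [1, 0, 0, 0, 0, 0, 0], [1, 0, 0, 0, 0, 0, 0], [1, 0, 0, 0, 0, 0, 0]]]}}

```text
clock: 9.25
tool_pos: [0.5695, -0.153, 0.1065]
orientation: [0.001, 0.636, 0.771, 0.0]
force: [3.4, -4.4, 0.1]
width: 0.157
grasp_force: 88.0
```

Call:
{"api": "send_rows", "payload": {"plan": [[[1, 0, -0.03, -0.02, 0, 0, 0], [1, 0, -0.02, -0.02, 0, 0, 0], [1, 0, -0.01, -0.03, 0, 0, 0], [1, 0, -0.01, -0.03, 0, 0, 0], [1, 0, 0, 0, 0, 0, 0], [1, 0, 0, 0, 0, 0, 0], [1, 0, 0, 0, 0, 0, 0], [1, 0, 0, 0, 0, 0, 0], [1, 0, 0, 0, 0, 0, 0], [1, 0, 0, 0, 0, 0, 0]]]}}

```text
clock: 10.25
tool_pos: [0.5694, -0.1549, 0.1029]
orientation: [0.001, 0.636, 0.771, 0.001]
force: [3.5, -1.4, 5.5]
width: 0.156
grasp_force: 88.2
```

Call:
{"api": "send_rows", "payload": {"plan": [[[1, -0.01, -0.02, -0.02, 0, 0, 0], [1, -0.01, -0.02, -0.02, 0, 0, 0], [1, 0, -0.01, -0.02, 0, 0, 0], [1, 0, 0, -0.02, 0, 0, 0], [1, 0, 0, 0, 0, 0, 0], [1, 0, 0, 0, 0, 0, 0], [1, 0, 0, 0, 0, 0, 0], [1, 0, 0, 0, 0, 0, 0], [1, 0, 0, 0, 0, 0, 0], [1, 0, 0, 0, 0, 0, 0]]]}}

```text
clock: 11.25
tool_pos: [0.5695, -0.1564, 0.1001]
orientation: [0.001, 0.637, 0.771, 0.002]
force: [4.3, -0.1, 6.8]
width: 0.156
grasp_force: 88.7
```

Call:
{"api": "send_rows", "payload": {"plan": [[[1, -0.01, -0.01, -0.03, 0, 0, 0], [1, -0.01, 0, -0.03, 0, 0, 0], [1, 0, 0, -0.03, 0, 0, 0], [1, 0, 0, -0.03, 0, 0, 0], [1, 0, 0, -0.03, 0, 0, 0], [1, 0, 0, 0, 0, 0, 0], [1, 0, 0, 0, 0, 0, 0], [1, 0, 0, 0, 0, 0, 0], [1, 0, 0, 0, 0, 0, 0], [1, 0, 0, 0, 0, 0, 0]]]}}

```text
clock: 12.25
tool_pos: [0.5693, -0.1573, 0.0944]
orientation: [0.002, 0.637, 0.771, 0.002]
force: [5.4, -1.4, 5.8]
width: 0.158
grasp_force: 88.7
```

Call:
{"api": "send_rows", "payload": {"plan": [[[1, -0.01, 0, -0.03, 0, 0, 0], [1, -0.01, 0, -0.03, 0, 0, 0], [1, -0.01, 0, -0.03, 0, 0, 0], [1, 0, 0, -0.03, 0, 0, 0], [1, 0, 0, -0.03, 0, 0, 0], [1, 0, 0, 0, 0, 0, 0], [1, 0, 0, 0, 0, 0, 0], [1, 0, 0, 0, 0, 0, 0], [1, 0, 0, 0, 0, 0, 0], [1, 0, 0, 0, 0, 0, 0]]]}}

```text
clock: 13.25
tool_pos: [0.5682, -0.1579, 0.0887]
orientation: [0.003, 0.636, 0.771, 0.001]
force: [4.6, -2.2, 8.1]
width: 0.155
grasp_force: 88.8
```

Call:
{"api": "send_rows", "payload": {"plan": [[[1, -0.01, -0.01, -0.03, 0, 0, 0], [1, 0, -0.01, -0.03, 0, 0, 0], [1, 0, 0, -0.03, 0, 0, 0], [1, 0, 0, -0.03, 0, 0, 0], [1, 0, 0, -0.03, 0, 0, 0], [1, 0, 0, 0, 0, 0, 0], [1, 0, 0, 0, 0, 0, 0], [1, 0, 0, 0, 0, 0, 0], [1, 0, 0, 0, 0, 0, 0], [1, 0, 0, 0, 0, 0, 0]]]}}

```text
clock: 14.25
tool_pos: [0.5675, -0.1585, 0.0821]
orientation: [0.002, 0.636, 0.771, 0.001]
force: [5.4, -1.8, 6.2]
width: 0.153
grasp_force: 88.7
```

Nearly seated, about 4 mm left.

Call:
{"api": "send_rows", "payload": {"plan": [[[1, 0, -0.01, -0.03, 0, 0, 0], [1, 0, 0, -0.03, 0, 0, 0], [1, 0, 0, -0.03, 0, 0, 0], [1, 0, 0, -0.03, 0, 0, 0], [1, 0, 0, -0.02, 0, 0, 0], [1, 0, 0, 0, 0, 0, 0], [1, 0, 0, 0, 0, 0, 0], [1, 0, 0, 0, 0, 0, 0], [1, 0, 0, 0, 0, 0, 0], [1, 0, 0, 0, 0, 0, 0]]]}}

```text
clock: 15.25
tool_pos: [0.5676, -0.1587, 0.0786]
orientation: [0.003, 0.637, 0.771, 0.002]
force: [2.5, -1.1, 15.5]
width: 0.157
grasp_force: 90.1
```

Call:
{"api": "send_rows", "payload": {"plan": [[[1, 0, 0, -0.02, 0, 0, 0], [1, 0, 0, 0, 0, 0, 0], [1, 0, 0, 0.06, 0, 0, 0], [0.4, 0, 0, 0, 0, 0, 0], [0.4, 0, 0, 0, 0, 0, 0], [0.4, 0, 0, 0, 0, 0, 0], [0.4, 0, 0, 0, 0, 0, 0], [0.4, 0, 0, 0.3, 0, 0, 0], [0.4, 0, 0, 0.8, 0, 0, 0], [0.4, 0, 0, 1, 0, 0, 0]]]}}

```text
clock: 16.25
tool_pos: [0.5639, -0.158, 0.1608]
orientation: [-0.002, 0.636, 0.771, -0.001]
force: [0.4, -0.6, -0.3]
width: 0.599
grasp_force: 0.0
```

```bash
python3 - <<'E'
from h import *
s=ctrl.state(); print(s["clock"],s["tool_pos"],s["width"],s["force"])
im=ctrl.snapshot("wrist"); t=ctrl.snapshot("top"); cv2.imwrite("pics/w4.png",im); np.save("w4.npy",np.array([*s["tool_pos"],*s["orientation"]]))
cv2.imwrite("pics/c4.png",np.hstack([cv2.resize(im[100:400,150:550],None,fx=1,fy=1),cv2.resize(t[225:325,325:455],None,fx=3,fy=3,interpolation=cv2.INTER_CUBIC)]))
E
```

```text
16.25 [ 0.56390665 -0.15802272  0.16078452] 0.5990808428787339 [ 0.42042287 -0.6120162  -0.33923517]
```

View pics/c4.png

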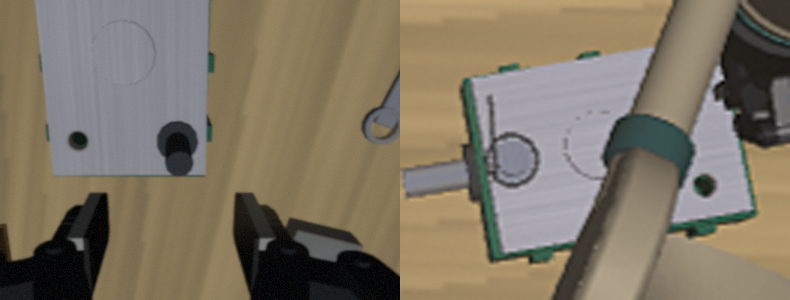

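The drift is seated, with its collar at px (327,239), and the cover is now square on the housing. The small hole is clear at px (228,240). Next is the bolt.

Call:
{"api": "send_rows", "payload": {"plan": [[[0.4, -0.1, 0.9, 0, 0, 0, 0], [0.4, -0.1, 1, 0, 0, 0, 0], [0.4, -0.1, 1, 0, 0, 0, 0], [0.4, -0.1, 1, 0, 0, 0, 0], [0.4, -0.1, 1, 0, 0, 0, 0], [0.4, -0.1, 1, 0, 0, 0, 0], [0.4, -0.1, 1, 0, 0, 0, 0], [0.4, -0.1, 1, 0, 0, 0, 0], [0.4, -0.1, 1, 0, 0, 0, 0], [0.4, -0.1, 1, 0, 0, 0, 0]]]}}

```text
clock: 17.35
tool_pos: [0.5245, 0.2389, 0.161]
orientation: [-0.0, 0.636, 0.771, -0.0]
force: [0.3, 0.3, -0.3]
width: 0.601
grasp_force: 0.0
```

Call:
{"api": "send_rows", "payload": {"plan": [[[0.4, -0.2, 0.7, 0, 0, 0, 0], [0.4, -0.2, 0.1, 0, 0, 0, 0], [0.4, 0, 0, 0, 0, 0, 0], [0.4, 0, 0, 0, 0, 0, 0], [0.4, 0, 0, 0, 0, 0, 0], [0.4, 0, 0, 0, 0, 0, 0], [0.4, 0, 0, 0, 0, 0, 0], [0.4, 0, 0, 0, 0, 0, 0], [0.4, 0, 0, 0, 0, 0, 0], [0.4, 0, 0, 0, 0, 0, 0]]]}}

```text
clock: 18.35
tool_pos: [0.5093, 0.2693, 0.1609]
orientation: [0.0, 0.636, 0.771, 0.0]
force: [-0.3, -0.2, -0.4]
width: 0.599
grasp_force: 0.0
```

```bash
python3 - <<'E'
from h import *
L=lambda f:(lambda w:cam("wrist",{"tool_pos":w[:3],"orientation":w[3:]}))(np.load(f))
print("bolt",ray(L("w2.npy"),330,124,.074)); C=L("w4.npy"); print("small",ray(C,228,240,.06),"collar",ray(C,327,238,.065))
s=ctrl.state(); print(s["clock"],s["tool_pos"]); im=ctrl.snapshot("wrist"); C=cam("wrist",s)
g=cv2.cvtColor(im,cv2.COLOR_BGR2GRAY); p=proj(C,(.507,.292,.074)); print(p)
for c in cv2.HoughCircles(cv2.medianBlur(g,5),cv2.HOUGH_GRADIENT,1,40,param1=80,param2=15,minRadius=14,maxRadius=36)[0]:
    if np.hypot(*(c[:2]-p))<60: print(c, ray(C,c[0],c[1],.074))
cv2.imwrite("pics/w5.png",im)
E
```

```text
bolt [0.50736331 0.29515919 0.074     ]
small [ 0.50240273 -0.17035869  0.06      ] collar [ 0.56748884 -0.15466952  0.065     ]
18.35 [0.50933741 0.26932771 0.16091939]
[323.40399392 210.69643571]
[323.5 206.5  18.8] [0.50654481 0.29461931 0.074     ]
```

View pics/w5.png

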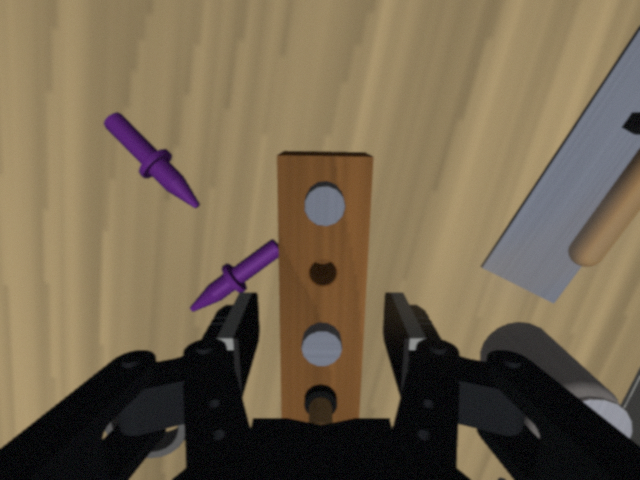

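Far head at (324,205) is the thumb bolt: its apparent radius fits 26 mm diameter at its depth, and the near one fits 30 mm. The bolt is at (0.507, 0.2945).

Call:
{"api": "send_rows", "payload": {"plan": [[[0.4, -0.06, 0.33, -0.3, 0, 0, 0], [0.4, 0, 0.3, -0.5, 0, 0, 0], [0.4, 0, 0, -0.6, 0, 0, 0], [0.4, 0, 0, -0.6, 0, 0, 0], [0.4, 0, 0, -0.4, 0, 0, 0], [0.4, 0, 0, -0.25, 0, 0, 0], [0.4, 0, 0, 0, 0, 0, 0], [1, 0, 0, 0, 0, 0, 0], [1, 0, 0, 0, 0, 0, 0], [1, 0, 0, 0, 0, 0, 0]]], "newtons": 70}}

```text
clock: 19.4
tool_pos: [0.5076, 0.2951, 0.0561]
orientation: [0.001, 0.636, 0.771, 0.001]
force: [0.4, 0.5, 1.6]
width: 0.272
grasp_force: 68.7
```

Call:
{"api": "send_rows", "payload": {"plan": [[[1, 0, 0, 0, 0, 0, 0], [1, 0, 0, 0, 0, 0, 0], [1, 0, 0, 0, 0, 0, 0], [1, 0, 0, 0, 0, 0, 0], [1, 0, 0, 0.2, 0, 0, 0], [1, 0, 0, 0.4, 0, 0, 0], [1, 0, 0, 0.6, 0, 0, 0], [1, 0, 0, 0.6, 0, 0, 0], [1, 0, 0, 0.6, 0, 0, 0], [1, 0, 0, 0.3, 0, 0, 0]]]}}

```text
clock: 20.4
tool_pos: [0.5076, 0.2948, 0.1651]
orientation: [0.001, 0.636, 0.771, 0.001]
force: [0.9, 0.4, -0.6]
width: 0.272
grasp_force: 68.7
```

Call:
{"api": "send_rows", "payload": {"plan": [[[1, 0, -0.8, 0, 0, 0, 0], [1, 0, -1, 0, 0, 0, 0], [1, 0, -1, 0, 0, 0, 0], [1, 0, -1, 0, 0, 0, 0], [1, 0, -1, 0, 0, 0, 0], [1, 0, -1, 0, 0, 0, 0], [1, 0, -1, 0, 0, 0, 0], [1, 0, -1, 0, 0, 0, 0], [1, -0.08, -1, 0, 0, 0, 0], [1, -0.08, -1, 0, 0, 0, 0]]]}}

```text
clock: 21.4
tool_pos: [0.4996, -0.0989, 0.1624]
orientation: [-0.001, 0.636, 0.771, -0.0]
force: [1.1, 0.2, -0.3]
width: 0.272
grasp_force: 68.8
```

Call:
{"api": "send_rows", "payload": {"plan": [[[1, 0, -0.9, 0, 0, 0, 0], [1, 0, -0.6, -0.2, 0, 0, 0], [1, 0, -0.33, -0.4, 0, 0, 0], [1, 0, 0, -0.5, 0, 0, 0], [1, 0, 0, -0.25, 0, 0, 0], [1, 0, 0, 0, 0, 0, 0], [1, 0, 0, 0, 0, 0, 0], [1, 0, 0, 0, 0, 0, 0], [1, 0, 0, 0, 0, 0, 0], [1, 0, 0, 0, 0, 0, 0]]]}}

```text
clock: 22.4
tool_pos: [0.5009, -0.1705, 0.1096]
orientation: [0.001, 0.636, 0.772, 0.0]
force: [-0.2, 0.2, -1.2]
width: 0.276
grasp_force: 68.8
```

```bash
python3 - <<'E'
from h import *
s=ctrl.state(); print(s["clock"],s["tool_pos"],s["orientation"],s["force"])
im=ctrl.snapshot("wrist"); C=cam("wrist",s); t=s["tool_pos"]
y=np.radians(10.5); ex=np.array([np.cos(y),np.sin(y),0]); ey=np.array([-np.sin(y),np.cos(y),0])
h=np.array([.501,-.1705,.06])
def circ(c,r,col):
    for a in np.linspace(0,2*np.pi,60): 
        q=proj(C,c+r*(np.cos(a)*ex+np.sin(a)*ey)); im[int(round(q[1])),int(round(q[0]))]=col
circ(h,.00675,(0,0,255)); circ(t-[0,0,.0355],.0035,(255,0,0)); circ(t-[0,0,.0055],.013,(0,255,255))
x0,y0=proj(C,t-[0,0,.0355]).round().astype(int); print(x0,y0)
cv2.imwrite("pics/c6.png",cv2.resize(im[y0-75:y0+75,x0-70:x0+130],None,fx=4,fy=4,interpolation=cv2.INTER_CUBIC))
E
```

```text
22.4 [ 0.50089809 -0.17054067  0.10962781] [7.03910460e-04 6.36178854e-01 7.71541274e-01 1.83229865e-04] [-0.19394089  0.22377749 -1.17824315]
320 276
```

View pics/c6.png

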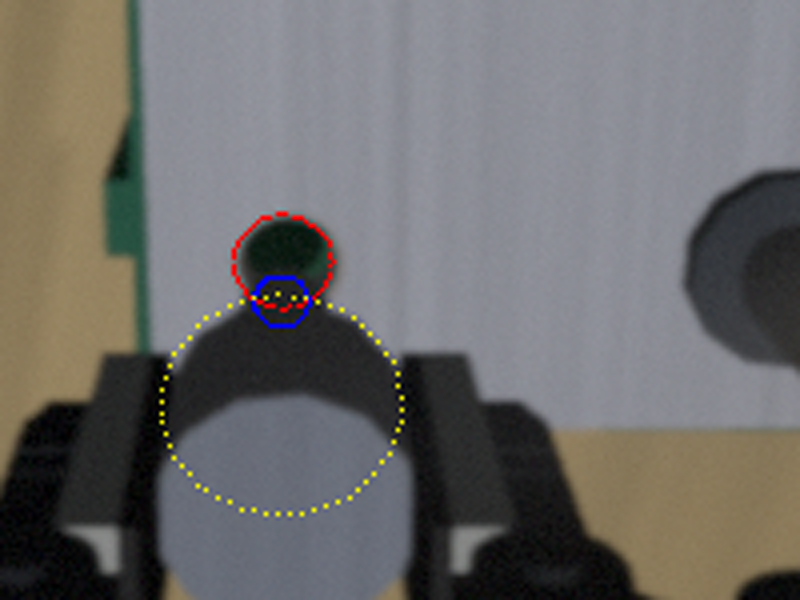

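Predicted and seen rims agree to within about 0.6 mm for both the hole (crop 240-335, top 218) and the bolt head. I'll descend and feel.

Call:
{"api": "send_rows", "payload": {"plan": [[[1, 0, 0, -0.15, 0, 0, 0], [1, 0, 0, -0.15, 0, 0, 0], [1, 0, 0, -0.1, 0, 0, 0], [1, 0, 0, -0.1, 0, 0, 0], [1, 0, 0, -0.05, 0, 0, 0], [1, 0, 0, 0, 0, 0, 0], [1, 0, 0, 0, 0, 0, 0], [1, 0, 0, 0, 0, 0, 0], [1, 0, 0, 0, 0, 0, 0], [1, 0, 0, 0, 0, 0, 0]]]}}

```text
clock: 23.45
tool_pos: [0.5006, -0.1706, 0.0871]
orientation: [0.0, 0.636, 0.771, 0.0]
force: [-0.1, -0.3, -0.5]
width: 0.274
grasp_force: 68.8
```

Call:
{"api": "send_rows", "payload": {"plan": [[[1, 0, 0, -0.05, 0, 0, 0], [1, 0, 0, -0.05, 0, 0, 0], [1, 0, 0, -0.05, 0, 0, 0], [1, 0, 0, -0.05, 0, 0, 0], [1, 0, 0, -0.05, 0, 0, 0], [1, 0, 0, 0, 0, 0, 0], [1, 0, 0, 0, 0, 0, 0], [1, 0, 0, 0, 0, 0, 0], [1, 0, 0, 0, 0, 0, 0], [1, 0, 0, 0, 0, 0, 0]]]}}

```text
clock: 24.45
tool_pos: [0.5005, -0.1706, 0.077]
orientation: [0.0, 0.636, 0.771, 0.0]
force: [0.1, -0.6, -1.0]
width: 0.273
grasp_force: 68.8
```

Call:
{"api": "send_rows", "payload": {"plan": [[[1, 0, 0, -0.05, 0, 0, 0], [1, 0, 0, -0.05, 0, 0, 0], [1, 0, 0, -0.05, 0, 0, 0], [1, 0, 0, -0.05, 0, 0, 0], [1, 0, 0, -0.05, 0, 0, 0], [1, 0, 0, -0.03, 0, 0, 0], [1, 0, 0, -0.03, 0, 0, 0], [1, 0, 0, 0, 0, 0, 0], [1, 0, 0, 0, 0, 0, 0], [1, 0, 0, 0, 0, 0, 0]]]}}

```text
clock: 25.45
tool_pos: [0.5005, -0.1706, 0.066]
orientation: [0.0, 0.636, 0.771, 0.0]
force: [-2.1, 1.1, 10.1]
width: 0.275
grasp_force: 70.0
```

Seated with light contact at the expected height. Releasing.

Call:
{"api": "send_rows", "payload": {"plan": [[[1, 0, 0, 0.02, 0, 0, 0], [0.5, 0, 0, 0, 0, 0, 0], [0.5, 0, 0, 0, 0, 0, 0], [0.5, 0, 0, 0, 0, 0, 0], [0.5, 0, 0, 0.1, 0, 0, 0], [0.5, 0, 0, 0.3, 0, 0, 0], [0.5, 0, 0, 0.6, 0, 0, 0], [0.5, 0, 0, 0.8, 0, 0, 0], [0.5, 0, 0, 1, 0, 0, 0], [0.5, 0, 0, 0, 0, 0, 0]]]}}

```text
clock: 26.45
tool_pos: [0.5042, -0.1723, 0.1838]
orientation: [0.006, 0.636, 0.771, 0.001]
force: [0.4, -0.3, 0.3]
width: 0.496
grasp_force: 0.0
```

Call:
{"api": "send_rows", "payload": {"plan": [[[0.5, 0, 0, 0.5, 0, 0, 0], [0.5, 0, 0, 0, 0, 0, 0], [0.5, 0, 0, 0, 0, 0, 0], [0.5, 0, 0, 0, 0, 0, 0], [0.5, 0, 0, 0, 0, 0, 0], [0.5, 0, 0, 0, 0, 0, 0], [0.5, 0, 0, 0, 0, 0, 0], [0.5, 0, 0, 0, 0, 0, 0], [0.5, 0, 0, 0, 0, 0, 0], [0.5, 0, 0, 0, 0, 0, 0]]]}}

```text
clock: 27.45
tool_pos: [0.5005, -0.1706, 0.1973]
orientation: [0.0, 0.636, 0.771, 0.0]
force: [-0.6, -0.6, -0.2]
width: 0.499
grasp_force: 0.0
```

```bash
python3 - <<'E'
from h import *
s=ctrl.state(); print(s["clock"],s["tool_pos"],s["force"])
im=ctrl.snapshot("wrist"); t=ctrl.snapshot("scene")
cv2.imwrite("pics/c7.png",np.hstack([im[120:420,150:550],cv2.resize(t[190:290,180:310],(390,300),interpolation=cv2.INTER_CUBIC)]))
E
```

```text
27.45 [ 0.50048152 -0.17058999  0.19731   ] [-0.64336569 -0.55298026 -0.16664748]
```

View pics/c7.png

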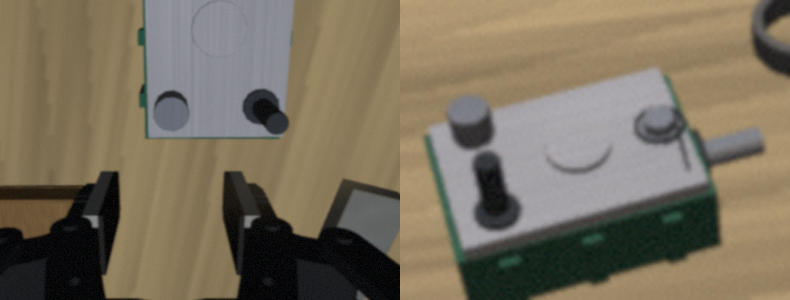

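Both views show the bolt head flat on the cover and the drift's collar down. The cover is in line and the gripper is clear.

```bash
python3 -c "
from bench import ctrl
print(ctrl.finish_job())"
```

```text
the job is handed in; nothing more can be done
None
```

The job is handed in at about 27 s of the 72 s allowed: the drift pin is seated through the larger hole, the thumb bolt sits flat in the smaller one, and both are released with the cover in line; the hand-in call returned no verdict.

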